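Index a connector holder to its zero station and pin it

TASK

Set the hand indexer to its zero station so that the connector in its collet can be soldered: turn the wheel by its upright crank grip until the raised zero nose on the rim points at the fixed pointer on the far side, then take the index pin from its stand and set it in the guide bush. The rim scale has slipped a few degrees, so rock the wheel gently by the crank grip until the pin drops into its hole, and leave the pin fully home with its collar on the bush. Do not force the pin or the wheel, and do not touch the connector or disturb the other things on the bench.

Things in the scene. Friction and masses are not known exactly. Their poses are not given: they have to be found in the camera images.
- indexer: Hand indexer bolted to the bench: grey base plate 166 x 172 x 10 mm carrying a horizontal index wheel on a vertical axle. Origin on the wheel's axis at bench level; x points from the axis to the far-side pointer, y left, z up. On the -y side, outside the wheel, a post and arm (65 mm high, bolt head to 70 mm) hold the guide bush over the wheel's holes.
- wheel_center (a point): On the wheel's axis, level with its top face (42 mm above bench). Aluminium wheel, 12 mm thick, 139 mm across; turns both ways, stays where left, drags with 0.18 N m (6 N at the crank grip). Eight 12 mm through holes with 1 mm chamfers, every 45 degrees on a 56 mm radius. The hub carries a collet 29 mm across, up to 58 mm above bench, holding the connector.
- zero_nose (a point): Tip of the raised nose (12 mm wide, 16 mm high, rising 5 mm above the wheel) marking station 0 on the steel scale ring round the rim, 73.8 mm from the axis. The ring turns with the wheel but has slipped on it a little: with the zero hole truly under the bush the nose is a few degrees beside the pointer (6.5 at most, 8 mm). It starts 42 to 88 degrees anticlockwise (from above) of the pointer.
- pointer_tip (a point): Tip of the fixed steel pointer on the far side of the wheel, 75.5 mm from the axis, 41 mm above the bench. Its top is 43 mm above the bench.
- handle_grip (a point): Middle of the black upright crank grip on the wheel: 16 mm diameter, from 46 to 92 mm above bench (this point 70 mm), 33 mm from the wheel's axis, roughly 110 degrees anticlockwise of the zero nose. It revolves freely on its stud. Pinch it from above with the fingers before and behind it along its travel; there is little room between it and the collet.
- bush_mouth (a point): Centre of the mouth of the steel guide bush, 68 mm above the bench: vertical bore 11 mm, 2.5 mm lead-in chamfer at the mouth, 18 mm long (underside 8 mm above the wheel), outside 24 mm. Its axis is 56 mm from the wheel's axis.
- index_pin: Index pin, upright in its stand. Origin at its lower tip, z up to the knob. Shank 10 mm, lowest 2 mm tapered to 8 mm; collar 17 mm wide, 34 to 38 mm above the tip; black knob 19 mm wide, 42 to 66 mm (top 69). 70 to 120 g; falls freely in the bush. Tip height over bench: 42 mm when on the wheel between holes, 34 mm when home (8 mm in a hole, collar on bush, wheel locked).
- pin_stand: Grey metal block 40 x 40 x 40 mm fixed on the bench, with an 11.5 mm hole in which the pin stands, collar on the block (pin tip 6 mm above the bench). Origin at the centre of its underside.
- plug: Connector being worked on: round metal shell 20 mm across with eight solder cups on top, held in the collet on the wheel's axis, 58 to 81 mm above the bench. Origin on the wheel's axis at bench level. Must not be touched.
- tweezers_steel: Bystander: steel tweezers, 116 mm long, lying to the left of the indexer.
- connector_1: Bystander: white board connector, 34 x 12 x 12 mm, lying to the left of the indexer.
- solder_spool: Bystander: spool of solder 49 mm across, 36 mm high, standing at the left front.
- kapton_roll: Bystander: amber tape roll 80 mm across, 12 mm high, lying flat behind on the left.
- driver_green: Bystander: dark green screwdriver, 175 mm long, lying at the right edge far back.
- pliers_long: Bystander: small pliers, 144 mm long, lying at the front on the left.
There are look-alikes about, which are no part of the job. Leave any blue or turquoise look-alike of the index_pin alone.

How it is judged:
By the outcome, as a careful person would: the job done as asked, in the order asked, and still so for the second after the job is handed in, with the robot touching nothing.
It also fails if it takes over 72 s, if anything falls off the work surface, if the arm or the gripper's body presses on something with over 40 N, if the wrist force passes 120 N, or if a joint passes its speed limit or range.

ROBOT

A 6-joint arm with a two-finger parallel gripper is mounted at the origin on a cart in front of the work surface, level with it; the furniture and walls round the work are solid. World frame = base frame: x ahead of the robot, y to its left, z up, the work surface at z = 0. Lengths are in m, angles in rad, forces in N, time in s.
With the tool pointing down it reaches from about 0.35 to 0.775 m from the base axis. Payload 5.5 kg.
Tool frame: the origin (TCP) lies between the finger pads; the fingertips stand 11 mm ahead of it and the grasp point (between the pads) lies 8 mm behind it (tips_ahead is the distance from the TCP to the fingertips, in m); z points along the fingers, y is the line along which they close (so a half turn about z gives the same grasp; the last joint's range is limited). The gripper opens to 85 mm and grips with 20 to 120 N. Pads are 22 mm wide; open, the fingers measure 114 mm over their backs; the gripper's body (76 mm by 85 mm) begins 54 mm behind the grasp point. The pads swing forward as they close: fully open they stand 13 mm farther back than shut.
Start: joints at [1.089, 0.313, 0.046, 1.304, 0, 1.431], TCP at [0.193, 0.542, 0.242] pointing down, gripper open.
Joint ranges: [-2.76, 2.76], [-0.86, 1.69], [-1.03, 1.26], [-2.2, 2.34], [-1.47, 1.5], [-3.14, 3.14]. Speed limits (rad/s): [2.57, 2.57, 3.14, 3.14, 3.14, 3.14].

INTERFACE

Orientations are given as a unit quaternion [w, x, y, z].
In Python, from workcell import * gives the robot as it stands. The module is installed in compiled form; this text tells all that it offers.
- The arm moves only by the tool jog_arm, never from a script. Its argument "moves" is a list of rows, each an object with "fingers": the closure, from 0 (fully open) to 1 (shut); "slide": the shift along the tool's x, y, z in mm, a list of three; "angular": the turn, a rotation vector about the tool's x, y, z in degrees, a list of three. A call has 1 to 10 rows; each row is the pose to reach, as a shift and turn from the pose commanded when the call began, along the tool's axes at that moment; what a row does not reach only later rows make up. A row lasts 1/12 s, in which the tool goes at most 41.7 mm and 7.16 degrees, less where a joint would pass 70% of its speed; a pose out of reach is approached as far as the arm can. A call with a gripper value outside its range is refused whole. The fingers move at their own pace and stop on an object; "squeeze" is the grip in N (left out, the last holds). Time passes only in rows, so rows that repeat a pose let the fingers close. It gives the time, the measured TCP pose, the force, the opening and the grip force at its end, in the units of the state.
- get_state(): the state, without advancing time (a new reading comes with each control period).
- read_camera(name): name is "scene" or "top"; returns a dict with "color" (420x560x3 uint8, red, green, blue), "fovy" (degrees; the focal length in pixels is half the picture's height over the tangent of half this angle, whatever the lens; pixels are square), "cx", "cy" (the principal point, pixels), "world_from_camera" (4x4, takes a point from camera to world coordinates). Camera axes: x right, y down, z forward; pixel columns grow to the right and rows downward; lengths in m; the calibration is good to about 2 mm. A picture is of the moment at which its call begins. There is no depth.
- hand_in(): hands the job in; it is judged then, once.
Trained networks look in a picture, given as the dict that the camera call returned (one of the last four; its "shot" number tells which), for a name from the list of things; names that differ only in an ending like _2 or _b are one class to them, and where a whole thing is asked for, a point or a joint stands for the part that bears it (a point fixed in the world has none). Each returns a list of dicts, best first, with "p" (0 to 1); they miss things now and then, are a little off and sometimes report something else, mostly with a low value. They report only what shows in the picture. A call takes as long as a camera call. They do not tell look-alikes from the thing itself.
- look_for(target, picture): "point" ([column, row] in pixels, amid what is visible of it).
- tip_of(target, picture): "point" ([column, row] in pixels: a listed point, or the origin of a listed thing).
The state is a dict: "clock": time; "joint_pos": joint angles; "qvel": joint speeds; "tau": joint torques, N m; "tcp_pos": TCP position; "orientation": TCP orientation; "wrist_force": force on the tool from outside, world axes, zero at the start; "ft_torque": the same for the moment, N m; "finger_gap": finger opening in m; "grip_force": force on a finger pad.
Only numpy, scipy, OpenCV 4.12 (cv2) and the standard library are available. Lean on these libraries where they do the work, as an engineer would, in place of code of your own. Each camera call takes 0.05 s, during which the arm holds its last target. There are 200 camera calls.

## Working session

There is one attempt and no reset: what is moved stays moved. The work goes in short steps, Python scripts to look and compute and a tool call to move; the robot and the scene stay as the last step left them, time stands still between calls to the robot, and variables do not carry over. Pictures are saved under pics/ and viewed, at most 10 in all, crops included, and the job is handed in when it is done.

Besides the shell and the picture viewer there is one more tool, called after "Emit:" by a JSON object that holds its "method" and its "body". jog_arm: Moves the arm, as the interface text tells. Its arguments: {"type":"object","properties":{"moves":{"type":"array","items":{"type":"object","properties":{"fingers":{"type":"number"},"slide":{"type":"array","items":{"type":"number"}},"angular":{"type":"array","items":{"type":"number"}}}}},"squeeze":{"type":"number"}},"required":["moves"]}

```bash
mkdir -p pics; cat > h.py <<'E'
from workcell import *
import numpy as np, cv2
from scipy.spatial.transform import Rotation as R
def ray(pic,uv):
    f=210/np.tan(np.radians(pic["fovy"])/2); T=np.array(pic["world_from_camera"])
    d=T[:3,:3]@np.array([(uv[0]-pic["cx"])/f,(uv[1]-pic["cy"])/f,1.]); return T[:3,3],d
def at_z(pic,uv,z):
    o,d=ray(pic,uv); return o+d*(z-o[2])/d[2]
def proj(pic,p):
    f=210/np.tan(np.radians(pic["fovy"])/2); T=np.linalg.inv(np.array(pic["world_from_camera"]))
    c=T[:3,:3]@np.array(p)+T[:3,3]; return np.array([pic["cx"]+f*c[0]/c[2],pic["cy"]+f*c[1]/c[2]])
def save(pic,name,box=None,k=1):
    im=pic["color"][:,:,::-1]
    if box: im=im[box[1]:box[3],box[0]:box[2]]
    cv2.imwrite("pics/"+name,cv2.resize(im,None,fx=k,fy=k,interpolation=cv2.INTER_CUBIC))
def tool(dp):  # world shift -> tool axes mm
    s=get_state(); q=s["orientation"]; return (R.from_quat([q[1],q[2],q[3],q[0]]).inv().apply(dp)*1000).round(1)
E
python3 - <<'E'
from h import *
np.set_printoptions(precision=4,suppress=True)
s=get_state(); print({k:np.round(v,3) for k,v in s.items()})
Z={"wheel_center":.042,"zero_nose":.047,"pointer_tip":.041,"handle_grip":.07,"bush_mouth":.068,"index_pin":.006,"pin_stand":0,"indexer":0}
for n in("top","scene"):
    p=read_camera(n); save(p,n+"0.png"); print(n,p["fovy"],p["cx"],p["cy"],np.array(p["world_from_camera"])[:3])
    for t,z in Z.items():
        for r in tip_of(t,p)[:3]: print(t,np.round(r["point"],1),round(r["p"],2),at_z(p,r["point"],z))
E
```

```text
{'clock': np.float64(0.0), 'joint_pos': array([ 1.089,  0.314,  0.045,  1.304, -0.   ,  1.431]), 'qvel': array([ 0.   , -0.001,  0.   ,  0.002,  0.001, -0.001]), 'tau': array([  0.001, -48.062,  29.853,   0.019,   0.   ,  -0.   ]), 'tcp_pos': array([0.193, 0.541, 0.241]), 'orientation': array([-0.   ,  0.17 ,  0.985, -0.001]), 'wrist_force': array([ 0.221, -0.408,  0.476]), 'ft_torque': array([ 0.006,  0.029, -0.021]), 'grip_force': np.float64(0.0), 'finger_gap': np.float64(0.085)}
top 42.16416809202916 291.26917232427434 207.5993142650041 [[-0.0042 -0.9905  0.1376  0.3533]
 [-0.9999  0.0029 -0.0097  0.16  ]
 [ 0.0092 -0.1377 -0.9904  1.6667]]
wheel_center [291.2 232.6] 0.73 [0.5036 0.1447 0.042 ]
pointer_tip [284.3 206.5] 0.63 [0.5826 0.1652 0.041 ]
pointer_tip [287.6 245.7] 0.26 [0.4645 0.1556 0.041 ]
handle_grip [286.1 244. ] 0.37 [0.4675 0.1601 0.07  ]
bush_mouth [308.8 229. ] 0.82 [0.5116 0.093  0.068 ]
index_pin [388.4 222.2] 0.45 [ 0.5379 -0.1543  0.006 ]
index_pin [368.2 222.8] 0.4 [ 0.5363 -0.0922  0.006 ]
index_pin [379.3 244. ] 0.38 [ 0.4711 -0.1246  0.006 ]
pin_stand [375
[... 193 characters left out ...]
ene 57.83584305942687 278.3893639735539 211.76574200403292 [[ 0.5357 -0.6123  0.5815  0.0629]
 [-0.8443 -0.3778  0.38   -0.1604]
 [-0.0129 -0.6945 -0.7194  0.7018]]
wheel_center [274.4 242.5] 0.76 [0.5108 0.1445 0.042 ]
zero_nose [257.6 226.3] 0.57 [0.5275 0.2013 0.047 ]
pointer_tip [286.6 224.4] 0.72 [0.5725 0.1502 0.041 ]
handle_grip [257.9 244.1] 0.53 [0.4695 0.1591 0.07  ]
bush_mouth [289.4 246. ] 0.81 [0.5019 0.1001 0.068 ]
index_pin [374.6 294.6] 0.75 [ 0.5276 -0.0936  0.006 ]
index_pin [376.  322.8] 0.7 [ 0.469  -0.1207  0.006 ]
index_pin [404.6 306.9] 0.61 [ 0.5328 -0.1565  0.006 ]
pin_stand [372.4 323.4] 0.9 [ 0.4675 -0.1148  0.    ]
indexer [269.1 254.5] 0.63 [0.5027 0.1549 0.    ]
```

```bash
python3 - <<'E'
import cv2,numpy as np
t=cv2.imread("pics/top0.png");s=cv2.imread("pics/scene0.png")
a=cv2.resize(t[185:275,240:420],None,fx=4,fy=4,interpolation=cv2.INTER_CUBIC)[:, :800]
cv2.imwrite("pics/c_top.png",a)
b=cv2.resize(s[190:350,210:430],None,fx=3.6,fy=3.6,interpolation=cv2.INTER_CUBIC)
cv2.imwrite("pics/c_scene.png",b)
E
```

```text
(no output)
```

View pics/c_top.png

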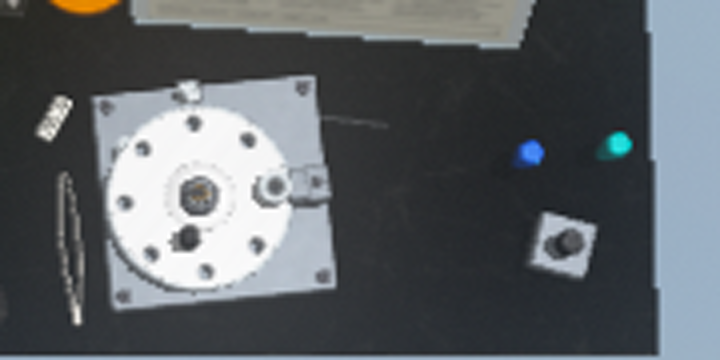

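View pics/c_scene.png

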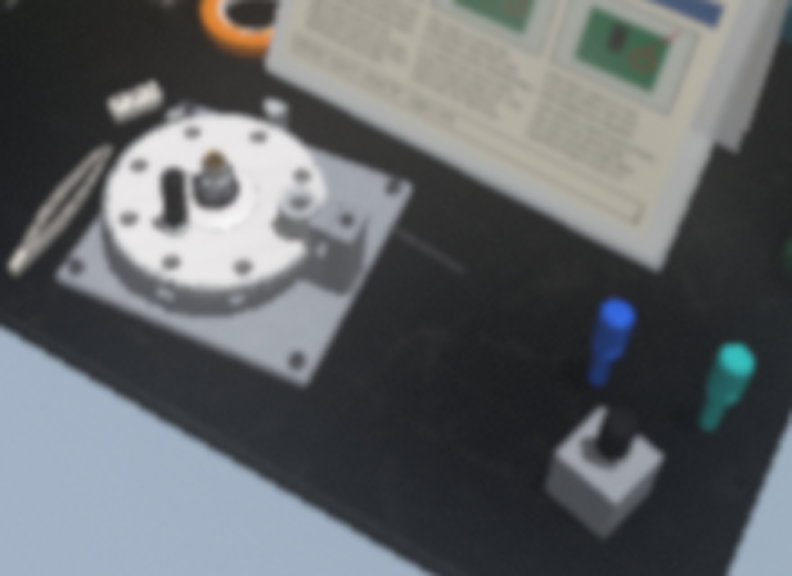

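View pics/scene0.png

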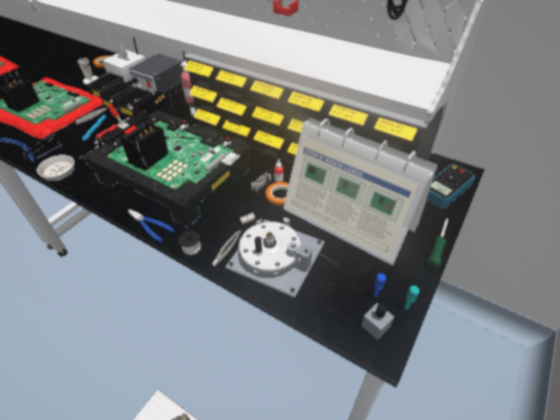

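Seen: the index pin candidates in the scene view are the black knob in the grey stand (381,310), a blue look-alike (378,282) and a teal one (413,297). I choose the black one in the stand. The wheel centre is at top (289.5,234), the pointer at (287,208), the nose at about (270,222), the grip at (286,244) and the bush at (308,232).

```bash
cat > fit.py <<'E'
from h import *
from scipy.optimize import least_squares
def holes(pic,c,ph,skip=()):
    """hole blob centroids -> fitted centre & phase (z=.042)"""
    g=cv2.cvtColor(pic["color"],cv2.COLOR_RGB2GRAY).astype(float)
    W=[];A=[]
    for k in range(8):
        a=ph+k*np.pi/4
        p=np.array([c[0]+.056*np.cos(a),c[1]+.056*np.sin(a),.042]); u=proj(pic,p)
        if k in skip: continue
        for _ in range(3):
            x0,y0=np.round(u).astype(int); w=g[y0-3:y0+4,x0-3:x0+4]
            m=np.clip(np.percentile(w,75)-w-25,0,None)
            if m.sum()<60: u=None;break
            yy,xx=np.mgrid[y0-3:y0+4,x0-3:x0+4]; u=np.array([(m*xx).sum(),(m*yy).sum()])/m.sum()
        if u is None: continue
        q=at_z(pic,u,.042)[:2]
        if np.linalg.norm(q-p[:2])<.009: W.append(q);A.append(k*np.pi/4)
    W=np.array(W);A=np.array(A)
    f=lambda v:np.r_[v[0]+.056*np.cos(A+v[2])-W[:,0],v[1]+.056*np.sin(A+v[2])-W[:,1]]*1000
    r=least_squares(f,[c[0],c[1],ph],loss="soft_l1")
    return r.x,len(A),np.abs(r.fun).max()
E
python3 - <<'E'
from fit import *
np.set_printoptions(precision=4,suppress=True)
t=read_camera("top");s=read_camera("scene")
u=lambda x,y:(240+(x+.5)/4-.5,185+(y+.5)/4-.5)
v=lambda x,y:(210+(x+.5)/3.6-.5,190+(y+.5)/3.6-.5)
c=at_z(t,u(198,197),.042)[:2]
H=[at_z(t,u(*p),.042)[:2]-c for p in((194,123),(248,139),(125,202),(150,252),(207,271),(257,244),(143,149))]
ang=np.array([np.arctan2(h[1],h[0]) for h in H]); print(np.degrees(ang),[np.linalg.norm(h) for h in H])
ph=np.angle(np.exp(8j*ang).mean())/8
for n,p in(("top",t),("scene",s)):
    x,k,e=holes(p,c,ph); print(n,x[:2],np.degrees(x[2]),k,e)
C=at_z(t,u(272,187),.068),at_z(s,v(300,203),.068); print("bush",C)
print("corners",[at_z(t,u(*p),.01)[:2] for p in((93,97),(316,76),(336,289),(113,310))])
print("corners s",[at_z(s,v(*p),.01)[:2] for p in((410,187),(305,385),(58,277))])
print("pointer",at_z(t,u(188,93),.043),at_z(s,v(275,106),.043))
print("nose",at_z(t,u(122,148),.047),at_z(s,v(183,112),.047))
print("grip top",at_z(t,u(190,233),.092),at_z(s,v(174,172),.092))
print("knob top",at_z(t,u(573,240),.075),at_z(s,v(617,414),.075))
for n in("zero_nose","handle_grip","index_pin"):
  for p in(t,s): print(n,[(np.round(r["point"],1),round(r["p"],2)) for r in look_for(n,p)[:3]])
E
```

```text
[   2.8773  -40.883    93.7379  138.7688 -173.2931 -128.8196   48.6075] [np.float64(0.05583797815784747), np.float64(0.05759140144391718), np.float64(0.05468547488275577), np.float64(0.054486163041341094), np.float64(0.05564326131756601), np.float64(0.05631036860741898), np.float64(0.054804339492241116)]
top [0.5004 0.1497] 4.683204712592255 8 0.7399869925573954
scene [0.5009 0.1507] 4.533990986091938 7 1.0847489406121957
bush (array([0.5046, 0.0966, 0.068 ]), array([0.5059, 0.0936, 0.068 ]))
corners [array([0.5798, 0.231 ]), array([0.5956, 0.0597]), array([0.4323, 0.0463]), array([0.4171, 0.2154])]
corners s [array([0.5956, 0.0627]), array([0.4325, 0.0453]), array([0.4174, 0.2139])]
pointer [0.5781 0.1582 0.043 ] [0.5846 0.1593 0.043 ]
nose [0.5362 0.2076 0.047 ] [0.5455 0.2055 0.047 ]
grip top [0.4692 0.1571 0.092 ] [0.4703 0.1581 0.092 ]
knob top [ 0.4643 -0.1232  0.075 ] [ 0.4678 -0.1185  0.075 ]
zero_nose [(array([304.7, 252. ]), 0.73)]
zero_nose [(array([260.6, 270.8]), 0.91), (array([190.3, 240.9]), 0.7)]
handle_grip []
handle_grip []
index_pin [(array([373.6, 222.5]), 0.59)]
index_pin [(array([378.1, 280.7]), 0.68), (array([410.7, 291.4]), 0.56), (array([379.4, 308.6]), 0.55)]
```

```bash
cat >> h.py <<'E'
def goto(p,yaw):
    """slide(mm)/turn about tool z(deg) from present pose to TCP p with tool y at world yaw"""
    s=get_state(); q=s["orientation"]; r=R.from_quat([q[1],q[2],q[3],q[0]]); y=r.apply([0,1,0])
    d=yaw-np.degrees(np.arctan2(y[1],y[0])); d=(d+90)%180-90
    print("slide",(r.inv().apply(np.array(p)-s["tcp_pos"])*1000).round(1),"turn z",round(-d,1),"tilt",(r.apply([0,0,1])).round(3),"tcp",np.round(s["tcp_pos"],4),"gap",round(s["finger_gap"],4),"F",np.round(s["wrist_force"],1),"grip",round(s["grip_force"],1),"t",round(s["clock"],2))
E
python3 -c "
from h import *
goto([.4656,.1583,.160],77)"
```

```text
slide [-385.6 -269.8   82.3] turn z -6.6 tilt [ 0.  0. -1.] tcp [0.1927 0.5418 0.2423] gap 0.0853 F [-1.   0.2  0. ] grip 0.0 t 1.3
```

Emit:
{"method": "jog_arm", "body": {"moves": [{"slide":[-386,-270,0],"angular":[0,0,-6.6],"fingers":0.4},{"slide":[-386,-270,0],"angular":[0,0,-6.6],"fingers":0.4},{"slide":[-386,-270,0],"angular":[0,0,-6.6],"fingers":0.4},{"slide":[-386,-270,0],"angular":[0,0,-6.6],"fingers":0.4},{"slide":[-386,-270,0],"angular":[0,0,-6.6],"fingers":0.4},{"slide":[-386,-270,0],"angular":[0,0,-6.6],"fingers":0.4},{"slide":[-386,-270,0],"angular":[0,0,-6.6],"fingers":0.4},{"slide":[-386,-270,0],"angular":[0,0,-6.6],"fingers":0.4},{"slide":[-386,-270,0],"angular":[0,0,-6.6],"fingers":0.4},{"slide":[-386,-270,0],"angular":[0,0,-6.6],"fingers":0.4}], "squeeze": 25}}

```text
clock: 2.13
tcp_pos: [0.4352, 0.2005, 0.2427]
orientation: [0.0, 0.113, 0.994, 0.0]
wrist_force: [0.5, 0.2, -0.1]
finger_gap: 0.0512
grip_force: 0.0
```

```bash
python3 -c "
from h import *
goto([.4656,.1583,.120],77)"
```

```text
slide [-39.  -34.4 122.7] turn z 0.0 tilt [ 0.001  0.    -1.   ] tcp [0.4352 0.2005 0.2427] gap 0.0512 F [ 0.5  0.2 -0.1] grip 0.0 t 2.13
```

Emit:
{"method": "jog_arm", "body": {"moves": [{"slide":[-39,-34,0],"fingers":0.4},{"slide":[-39,-34,40],"fingers":0.4},{"slide":[-39,-34,80],"fingers":0.4},{"slide":[-39,-34,118],"fingers":0.4},{"slide":[-39,-34,118],"fingers":0.4},{"slide":[-39,-34,118],"fingers":0.4}]}}

```text
schema error: expected keys fingers, slide, angular
```

```bash
python3 -c "
from h import *
goto([.4656,.1583,.072],77)
p=read_camera('scene'); q=read_camera('top')
save(p,'s1.png',(200,180,330,310),4.5)
for n,c in (('s',p),('t',q)): print([(np.round(r['point'],1),round(r['p'],2),at_z(c,r['point'],.07)) for r in tip_of('handle_grip',c)[:2]])"
```

```text
slide [-38.9 -34.4 170.7] turn z 0.0 tilt [ 0.001  0.    -1.   ] tcp [0.4352 0.2005 0.2427] gap 0.0512 F [ 0.5  0.2 -0.1] grip 0.0 t 2.13
[(array([371.6, 322.5]), 0.62, array([ 0.42804364, -0.1174594 ,  0.07      ])), (array([285.3, 223.1]), 0.46, array([0.55190944, 0.14115453, 0.07      ]))]
[]
```

View pics/s1.png

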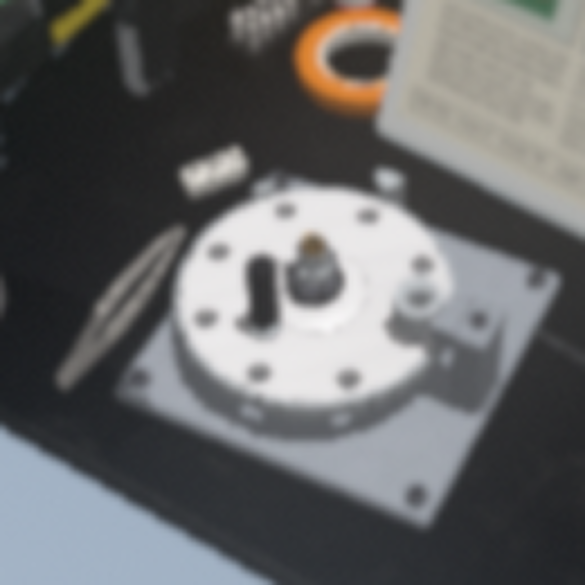

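The crop shows the wheel, the grip at about (258,243) and the collet. The arm isn't in the crop, and the move call was refused for a missing key.

Emit:
{"method": "jog_arm", "body": {"moves": [{"slide":[-39,-34,0],"angular":[0,0,0],"fingers":0.4},{"slide":[-39,-34,40],"angular":[0,0,0],"fingers":0.4},{"slide":[-39,-34,80],"angular":[0,0,0],"fingers":0.4},{"slide":[-39,-34,113],"angular":[0,0,0],"fingers":0.4},{"slide":[-39,-34,113],"angular":[0,0,0],"fingers":0.4},{"slide":[-39,-34,113],"angular":[0,0,0],"fingers":0.4}]}}

```text
clock: 2.83
tcp_pos: [0.4624, 0.1614, 0.1283]
orientation: [-0.002, 0.112, 0.994, -0.001]
wrist_force: [0.2, -0.3, 0.7]
finger_gap: 0.0512
grip_force: 0.0
```

```bash
python3 -c "
from h import *
goto([.4656,.1583,.072],77)
p=read_camera('scene')
save(p,'s2.png',(200,170,330,300),4.5)"
```

```text
slide [-4.  -2.2 56.3] turn z 0.1 tilt [-0.005 -0.001 -1.   ] tcp [0.4624 0.1614 0.1283] gap 0.0512 F [ 0.2 -0.3  0.7] grip 0.0 t 2.83
```

View pics/s2.png

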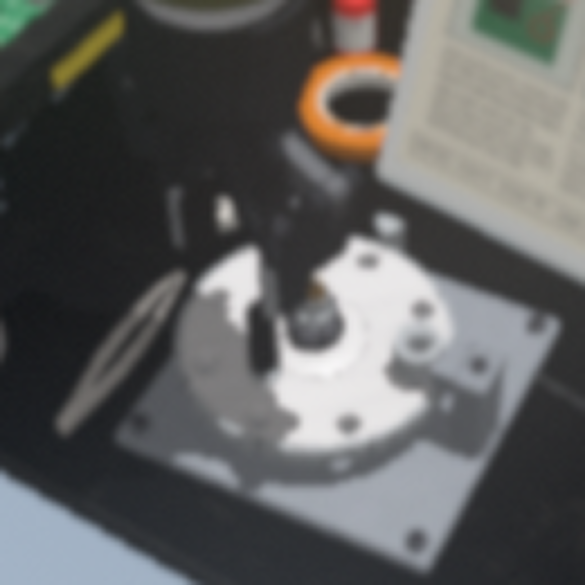

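The gripper stands above and around the grip (crop about (260–300,280)), with nothing in the way. I'll go down and close.

Emit:
{"method": "jog_arm", "body": {"moves": [{"slide":[0,0,20],"angular":[0,0,0],"fingers":0.4},{"slide":[0,0,40],"angular":[0,0,0],"fingers":0.4},{"slide":[0,0,57],"angular":[0,0,0],"fingers":0.4},{"slide":[0,0,57],"angular":[0,0,0],"fingers":0.4},{"slide":[0,0,57],"angular":[0,0,0],"fingers":0.4},{"slide":[0,0,57],"angular":[0,0,0],"fingers":0.6},{"slide":[0,0,57],"angular":[0,0,0],"fingers":0.9},{"slide":[0,0,57],"angular":[0,0,0],"fingers":0.9},{"slide":[0,0,57],"angular":[0,0,0],"fingers":0.9},{"slide":[0,0,57],"angular":[0,0,0],"fingers":0.9}], "squeeze": 25}}

```text
clock: 3.72
tcp_pos: [0.4659, 0.1602, 0.0741]
orientation: [0.002, 0.113, 0.994, -0.0]
wrist_force: [-0.8, -2.3, 6.7]
finger_gap: 0.015
grip_force: 25.5
```

```bash
python3 -c "
from h import *
goto([.4656,.1583,.072],77)"
```

```text
slide [-0.1 -1.9  2.1] turn z -0.0 tilt [ 0.003 -0.001 -1.   ] tcp [0.4659 0.1602 0.0741] gap 0.015 F [-0.8 -2.3  6.7] grip 25.5 t 3.72
```

```bash
cat >> h.py <<'E'
C=np.array([.5007,.1502])
def arc(angs):
    """rows for turning wheel by angs (deg, + = clockwise from above) with hand following"""
    s=get_state(); q=s["orientation"]; r=R.from_quat([q[1],q[2],q[3],q[0]])
    d=np.r_[s["tcp_pos"][:2]-C,0]; print("radius",np.linalg.norm(d).round(4),"ang",np.degrees(np.arctan2(d[1],d[0])).round(1))
    for a in angs:
        n=R.from_euler("z",-a,degrees=True).apply(d)-d
        print(a,(r.inv().apply(n)*1000).round(1))
E
python3 -c "
from h import *
arc(range(5,51,5))"
```

```text
radius 0.0362 ang 163.9
5 [-0.3  3.1  0. ]
10 [-0.9  6.2  0. ]
15 [-1.7  9.3  0. ]
20 [-2.8 12.2  0. ]
25 [-4.2 15.1  0. ]
30 [-5.8 17.8  0. ]
35 [-7.6 20.4  0. ]
40 [-9.7 22.8  0. ]
45 [-11.9  25.    0. ]
50 [-14.4  27.    0. ]
```

Emit:
{"method": "jog_arm", "body": {"moves": [{"slide":[-0.3,3.1,0],"angular":[0,0,5],"fingers":0.9},{"slide":[-0.9,6.2,0],"angular":[0,0,10],"fingers":0.9},{"slide":[-1.7,9.3,0],"angular":[0,0,15],"fingers":0.9},{"slide":[-2.8,12.2,0],"angular":[0,0,20],"fingers":0.9},{"slide":[-4.2,15.1,0],"angular":[0,0,25],"fingers":0.9},{"slide":[-5.8,17.8,0],"angular":[0,0,30],"fingers":0.9},{"slide":[-7.6,20.4,0],"angular":[0,0,35],"fingers":0.9},{"slide":[-9.7,22.8,0],"angular":[0,0,40],"fingers":0.9},{"slide":[-11.9,25,0],"angular":[0,0,45],"fingers":0.9},{"slide":[-11.9,25,0],"angular":[0,0,45],"fingers":0.9}]}}

```text
clock: 4.55
tcp_pos: [0.4821, 0.182, 0.0741]
orientation: [0.0, 0.486, 0.874, 0.0]
wrist_force: [-4.7, -1.4, 10.6]
finger_gap: 0.0151
grip_force: 25.9
```

```bash
python3 - <<'E'
from fit import *
np.set_printoptions(precision=4,suppress=True)
t=read_camera("top");s=read_camera("scene")
arc([5])
print(get_state()["wrist_force"],get_state()["grip_force"],get_state()["finger_gap"])
for n,p in(("top",t),("scene",s)):
    for ph in (0,4.6,9):
        x,k,e=holes(p,C,np.radians(ph)); print(n,x[:2],np.degrees(x[2]),k,e)
    for nm,z in(("zero_nose",.047),("pointer_tip",.042)): print(nm,[(np.round(r["point"],1),round(r["p"],2),at_z(p,r["point"],z)) for r in tip_of(nm,p)[:2]])
a=cv2.resize(t["color"][195:250,255:325,::-1],None,fx=5.5,fy=5.5,interpolation=cv2.INTER_CUBIC)
b=cv2.resize(s["color"][200:280,225:325,::-1],None,fx=4,fy=4,interpolation=cv2.INTER_CUBIC)
h=max(a.shape[0],b.shape[0]); im=np.zeros((h,a.shape[1]+b.shape[1],3),np.uint8); im[:a.shape[0],:a.shape[1]]=a; im[:b.shape[0],a.shape[1]:]=b
cv2.imwrite("pics/m3.png",im); print(im.shape)
E
```

```text
radius 0.0369 ang 120.4
5 [-0.2  3.2  0. ]
[-4.4791 -1.5395 10.5254] 25.86872750609473 0.014979186686888253
top [0.4997 0.1513] 3.782823744747983 4 2.6921703350885062
top [0.5006 0.1516] 4.010793809028975 4 2.828809270477184
top [0.5006 0.1515] 4.151965286756329 4 2.885807023588538
zero_nose []
pointer_tip [(array([283.8, 210.8]), 0.86, array([0.5694, 0.1667, 0.042 ]))]
scene [0.5015 0.1507] 5.587459666972735 5 2.817578016245048
scene [0.5014 0.1508] 5.6817340484280585 5 1.712574784300841
scene [0.5014 0.1508] 5.681734313805318 5 1.712574653554788
zero_nose [(array([280.7, 223.9]), 0.89, array([0.562 , 0.1599, 0.047 ]))]
pointer_tip [(array([284.8, 222.7]), 0.61, array([0.574 , 0.1562, 0.042 ]))]
(320, 785, 3)
```

View pics/m3.png

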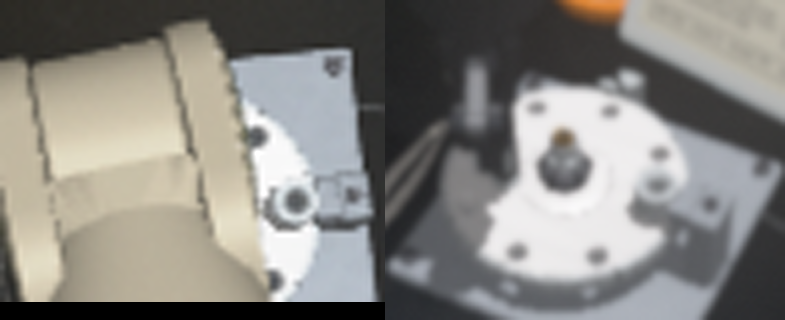

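The right half shows the nose at about crop (608,84), just left of the pointer at (630,75), so roughly 5° is left. I'll finish the turn.

Emit:
{"method": "jog_arm", "body": {"moves": [{"slide":[-0.1,1.6,0],"angular":[0,0,2.5],"fingers":0.9},{"slide":[-0.2,3.2,0],"angular":[0,0,5],"fingers":0.9},{"slide":[-0.2,3.2,0],"angular":[0,0,5],"fingers":0.9},{"slide":[-0.2,3.2,0],"angular":[0,0,5],"fingers":0.9}]}}

```text
clock: 5.18
tcp_pos: [0.4846, 0.1835, 0.0742]
orientation: [0.0, 0.522, 0.853, 0.0]
wrist_force: [-4.3, -2.0, 9.7]
finger_gap: 0.0151
grip_force: 25.9
```

```bash
python3 - <<'E'
from fit import *
np.set_printoptions(precision=4,suppress=True)
s=read_camera("scene")
arc([5]); goto([.5,.2,.1],0)
x,k,e=holes(s,C,np.radians(0)); print(x[:2],np.degrees(x[2]),k,e)
for nm,z in(("zero_nose",.047),("pointer_tip",.042)): print(nm,[(np.round(r["point"],1),round(r["p"],2),at_z(s,r["point"],z)) for r in tip_of(nm,s)[:2]])
E
```

```text
radius 0.037 ang 115.9
5 [-0.2  3.2  0. ]
slide [  7.7  21.3 -25.9] turn z 27.0 tilt [ 0. -0. -1.] tcp [0.4845 0.1835 0.0741] gap 0.0147 F [-5.1 -1.9  9.5] grip 25.9 t 5.23
[0.5008 0.1506] 1.2619821541208933 5 1.1993786265153128
zero_nose [(array([284.4, 225.3]), 0.8, array([0.5628, 0.1503, 0.047 ]))]
pointer_tip [(array([283.9, 225.2]), 0.69, array([0.5662, 0.1538, 0.042 ])), (array([373.5, 322.3]), 0.59, array([ 0.4465, -0.1184,  0.042 ]))]
```

Emit:
{"method": "jog_arm", "body": {"moves": [{"slide":[0,0,0],"angular":[0,0,0],"fingers":0.5},{"slide":[0,0,0],"angular":[0,0,0],"fingers":0.5},{"slide":[0,0,0],"angular":[0,0,0],"fingers":0.5},{"slide":[0,0,-20],"angular":[0,0,0],"fingers":0.5},{"slide":[0,0,-60],"angular":[0,0,0],"fingers":0.5},{"slide":[0,0,-100],"angular":[0,0,0],"fingers":0.5},{"slide":[0,0,-120],"angular":[0,0,0],"fingers":0.5}]}}

```text
clock: 5.92
tcp_pos: [0.4864, 0.184, 0.1967]
orientation: [0.002, 0.522, 0.853, 0.002]
wrist_force: [0.2, 0.3, 0.0]
finger_gap: 0.043
grip_force: 0.0
```

```bash
python3 - <<'E'
from fit import *
np.set_printoptions(precision=4,suppress=True)
t=read_camera("top");s=read_camera("scene")
for n,p in(("t",t),("s",s)):
    x,k,e=holes(p,C,np.radians(0)); print(x[:2],np.degrees(x[2]),k,e)
    g=cv2.cvtColor(p["color"],cv2.COLOR_RGB2GRAY).astype(float)
    # pin knob: dark blob amid bright stand; fit stand outline too
    u=proj(p,[.467,-.120,.04]); x0,y0=np.round(u).astype(int); print("stand px",u)
    w=g[y0-16:y0+17,x0-16:x0+17]; m=(w>95).astype(np.uint8)
    c=max(cv2.findContours(m,0,2)[0],key=cv2.contourArea); r=cv2.minAreaRect(c); print(r)
    print("stand centre z.04",at_z(p,np.array(r[0])+[x0-16,y0-16],.04))
    yy,xx=np.mgrid[y0-16:y0+17,x0-16:x0+17]
    hull=cv2.fillConvexPoly(np.zeros_like(m),cv2.convexHull(c),1)
    d=(hull>0)*np.clip(75-w,0,None); k=np.array([(d*xx).sum(),(d*yy).sum()])/d.sum()
    print("dark centroid",k,at_z(p,k,.06))
goto([.467,-.12,.195],5)
save(s,"s4.png",(345,265,435,345),5)
E
```

```text
[0.501 0.151] 0.6118064993445437 3 1.3827039513616135
stand px [379.7329 244.5492]
((16.323528289794922, 16.705883026123047), (14.067066192626953, 13.339458465576172), 14.03624439239502)
stand centre z.04 [ 0.4635 -0.1217  0.04  ]
dark centroid [380.5569 245.5474] [ 0.4626 -0.1189  0.06  ]
[0.5006 0.1509] 1.2291806859265273 6 7.075119113423428
stand px [378.294  314.8271]
((16.80327606201172, 17.33606719970703), (24.198972702026367, 19.717679977416992), 39.80556869506836)
stand centre z.04 [ 0.4645 -0.122   0.04  ]
dark centroid [379.9377 311.6242] [ 0.4626 -0.1213  0.06  ]
slide [-261.7 -156.7    1.1] turn z 22.0 tilt [ 0.009  0.002 -1.   ] tcp [0.4877 0.1843 0.1969] gap 0.0426 F [ 0.4  0.6 -0.5] grip 0.0 t 6.02
```

View pics/s4.png

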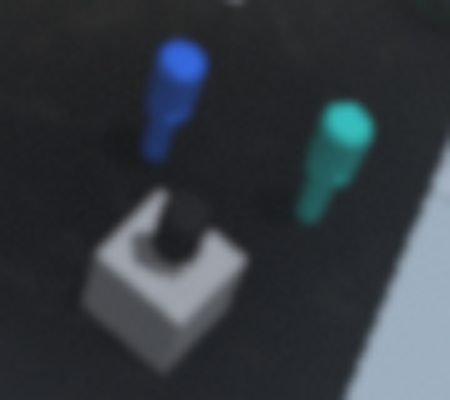

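Emit:
{"method": "jog_arm", "body": {"moves": [{"slide":[-262,-159,0],"angular":[0,0,7],"fingers":0.4},{"slide":[-262,-159,0],"angular":[0,0,14],"fingers":0.4},{"slide":[-262,-159,0],"angular":[0,0,22],"fingers":0.4},{"slide":[-262,-159,0],"angular":[0,0,22],"fingers":0.4},{"slide":[-262,-159,0],"angular":[0,0,22],"fingers":0.4},{"slide":[-262,-159,0],"angular":[0,0,22],"fingers":0.4},{"slide":[-262,-159,0],"angular":[0,0,22],"fingers":0.4},{"slide":[-262,-159,0],"angular":[0,0,22],"fingers":0.4},{"slide":[-262,-159,0],"angular":[0,0,22],"fingers":0.4},{"slide":[-262,-159,60],"angular":[0,0,22],"fingers":0.4}]}}

```text
clock: 6.85
tcp_pos: [0.4665, -0.125, 0.1556]
orientation: [0.005, 0.677, 0.736, 0.002]
wrist_force: [2.3, -0.2, -0.2]
finger_gap: 0.0514
grip_force: 0.0
```

```bash
python3 - <<'E'
from h import *
goto([.465,-.121,.055],5)
s=get_state()
E
```

```text
slide [  4.6  -2.2 100.6] turn z -0.1 tilt [ 0.011 -0.004 -1.   ] tcp [ 0.4665 -0.125   0.1556] gap 0.0514 F [ 2.3 -0.2 -0.2] grip 0.0 t 6.85
```

Emit:
{"method": "jog_arm", "body": {"moves": [{"slide":[0,0,30],"angular":[0,0,0],"fingers":0.4},{"slide":[0,0,30],"angular":[0,0,0],"fingers":0.4},{"slide":[0,0,30],"angular":[0,0,0],"fingers":0.4},{"slide":[0,0,30],"angular":[0,0,0],"fingers":0.4}]}}

```text
clock: 7.18
tcp_pos: [0.4626, -0.1215, 0.1214]
orientation: [0.0, 0.675, 0.738, 0.0]
wrist_force: [-0.5, 0.1, 0.5]
finger_gap: 0.0512
grip_force: 0.0
```

```bash
python3 - <<'E'
from h import *
goto([.465,-.121,.055],5)
E
```

```text
slide [ 0.2  2.4 66.4] turn z 0.1 tilt [ 0.  0. -1.] tcp [ 0.4626 -0.1215  0.1214] gap 0.0512 F [-0.5  0.1  0.5] grip 0.0 t 7.18
```

Emit:
{"method": "jog_arm", "body": {"moves": [{"slide":[0,2,30],"angular":[0,0,0],"fingers":0.4},{"slide":[0,2,50],"angular":[0,0,0],"fingers":0.4},{"slide":[0,2,66],"angular":[0,0,0],"fingers":0.4},{"slide":[0,2,66],"angular":[0,0,0],"fingers":0.4},{"slide":[0,2,66],"angular":[0,0,0],"fingers":0.6},{"slide":[0,2,66],"angular":[0,0,0],"fingers":0.9},{"slide":[0,2,66],"angular":[0,0,0],"fingers":0.9},{"slide":[0,2,66],"angular":[0,0,0],"fingers":0.9},{"slide":[0,2,66],"angular":[0,0,0],"fingers":0.9},{"slide":[0,2,66],"angular":[0,0,0],"fingers":0.9}], "squeeze": 30}}

```text
clock: 8.02
tcp_pos: [0.4658, -0.1224, 0.0566]
orientation: [0.002, 0.675, 0.737, 0.001]
wrist_force: [-0.4, 0.6, 6.6]
finger_gap: 0.0181
grip_force: 29.4
```

Emit:
{"method": "jog_arm", "body": {"moves": [{"slide":[0,0,-10],"angular":[0,0,0],"fingers":0.9},{"slide":[0,0,-30],"angular":[0,0,0],"fingers":0.9},{"slide":[0,0,-60],"angular":[0,0,0],"fingers":0.9},{"slide":[0,0,-95],"angular":[0,0,0],"fingers":0.9},{"slide":[0,0,-110],"angular":[0,0,0],"fingers":0.9},{"slide":[0,0,-110],"angular":[0,0,0],"fingers":0.9},{"slide":[0,0,-110],"angular":[0,0,0],"fingers":0.9}]}}

```text
clock: 8.6
tcp_pos: [0.4648, -0.1222, 0.1662]
orientation: [0.001, 0.676, 0.737, 0.0]
wrist_force: [0.1, 0.1, -1.9]
finger_gap: 0.0179
grip_force: 29.8
```

```bash
python3 - <<'E'
from h import *
goto([.5057,.0944,.150],5.1)
E
```

```text
slide [212.2  59.6  16. ] turn z -0.1 tilt [ 0.003 -0.001 -1.   ] tcp [ 0.4648 -0.1222  0.1662] gap 0.0179 F [ 0.1  0.1 -1.9] grip 29.8 t 8.6
```

Emit:
{"method": "jog_arm", "body": {"moves": [{"slide":[30,8,0],"angular":[0,0,0],"fingers":0.9},{"slide":[65,18,0],"angular":[0,0,0],"fingers":0.9},{"slide":[100,28,0],"angular":[0,0,0],"fingers":0.9},{"slide":[135,38,0],"angular":[0,0,0],"fingers":0.9},{"slide":[170,48,0],"angular":[0,0,0],"fingers":0.9},{"slide":[195,55,0],"angular":[0,0,0],"fingers":0.9},{"slide":[212,60,0],"angular":[0,0,0],"fingers":0.9},{"slide":[212,60,8],"angular":[0,0,0],"fingers":0.9},{"slide":[212,60,16],"angular":[0,0,0],"fingers":0.9},{"slide":[212,60,16],"angular":[0,0,0],"fingers":0.9}]}}

```text
clock: 9.43
tcp_pos: [0.5031, 0.0941, 0.1456]
orientation: [-0.002, 0.675, 0.737, -0.002]
wrist_force: [-0.6, 0.1, -1.6]
finger_gap: 0.0179
grip_force: 29.8
```

```bash
python3 - <<'E'
from h import *
goto([.5057,.0944,.125],5.1)
s=read_camera("scene"); print("bush px",proj(s,[.5057,.0944,.068]),"tip",proj(s,np.array(get_state()["tcp_pos"])-[0,0,.0506]))
for n,z in(("bush_mouth",.068),("index_pin",get_state()["tcp_pos"][2]-.0506)): print(n,[(np.round(r["point"],1),round(r["p"],2),at_z(s,r["point"],z)) for r in tip_of(n,s)[:3]])
save(s,"s5.png",(255,175,335,275),5.9)
E
```

```text
slide [ 0.1  2.7 20.6] turn z -0.1 tilt [-0.005 -0.001 -1.   ] tcp [0.5031 0.0941 0.1456] gap 0.0179 F [-0.6  0.1 -1.6] grip 29.8 t 9.43
bush px [292.5873249  245.91842274] tip [292.49386738 238.28823707]
bush_mouth [(array([289.7, 247.2]), 0.95, array([0.49947878, 0.09782356, 0.068     ])), (array([286.4, 223.3]), 0.48, array([0.55424129, 0.13968386, 0.068     ]))]
index_pin [(array([271.5, 246.9]), 0.71, array([0.46141983, 0.11832491, 0.09589873])), (array([403.4, 308.2]), 0.69, array([ 0.46850968, -0.15606406,  0.09589873])), (array([375.3, 293.3]), 0.65, array([ 0.47077806, -0.10224168,  0.09589873]))]
```

View pics/s5.png

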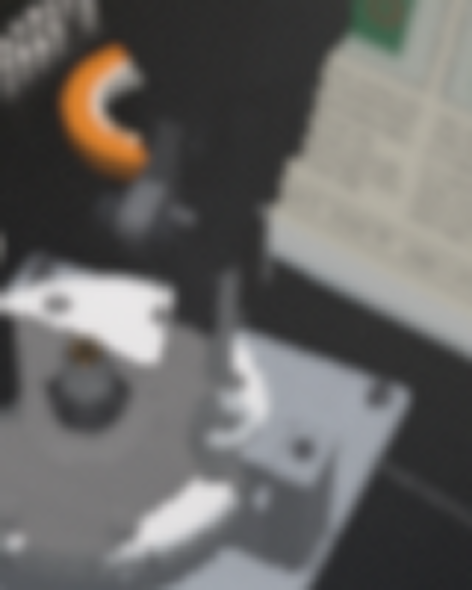

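The pin's shank ends at crop (225,378), which is scene (292.6,238.6), where the model puts the tip. The bush mouth is where it was measured, (292.6,246), so I'll go down to just above it.

Emit:
{"method": "jog_arm", "body": {"moves": [{"slide":[0,0,10],"angular":[0,0,0],"fingers":0.9},{"slide":[0,0,20],"angular":[0,0,0],"fingers":0.9},{"slide":[0,0,24],"angular":[0,0,0],"fingers":0.9},{"slide":[0,0,24],"angular":[0,0,0],"fingers":0.9},{"slide":[0,0,24],"angular":[0,0,0],"fingers":0.9},{"slide":[0,0,24],"angular":[0,0,0],"fingers":0.9}]}}

```text
clock: 10.08
tcp_pos: [0.5055, 0.0946, 0.1247]
orientation: [0.0, 0.676, 0.737, 0.0]
wrist_force: [0.7, 0.5, 0.7]
finger_gap: 0.0179
grip_force: 29.8
```

```bash
python3 - <<'E'
from h import *
goto([.5057,.0944,.125],5.1)
E
```

```text
slide [-0.2  0.2 -0.3] turn z -0.1 tilt [ 0.  0. -1.] tcp [0.5055 0.0946 0.1247] gap 0.0179 F [0.7 0.5 0.7] grip 29.8 t 10.08
```

Emit:
{"method": "jog_arm", "body": {"moves": [{"slide":[0,0,3],"angular":[0,0,0],"fingers":0.9},{"slide":[0,0,6],"angular":[0,0,0],"fingers":0.9},{"slide":[0,0,8],"angular":[0,0,0],"fingers":0.9},{"slide":[0,0,10],"angular":[0,0,0],"fingers":0.9},{"slide":[0,0,10],"angular":[0,0,0],"fingers":0.9}]}}

```text
clock: 10.5
tcp_pos: [0.5061, 0.0946, 0.1145]
orientation: [0.001, 0.675, 0.737, 0.001]
wrist_force: [2.1, -0.1, -3.0]
finger_gap: 0.018
grip_force: 29.8
```

Emit:
{"method": "jog_arm", "body": {"moves": [{"slide":[0,0,2],"angular":[0,0,0],"fingers":0.9},{"slide":[0,0,4],"angular":[0,0,0],"fingers":0.9},{"slide":[0,0,6],"angular":[0,0,0],"fingers":0.9},{"slide":[0,0,6],"angular":[0,0,0],"fingers":0.9}]}}

```text
clock: 10.83
tcp_pos: [0.5062, 0.0946, 0.1086]
orientation: [0.001, 0.676, 0.737, 0.001]
wrist_force: [3.6, 0.7, -2.2]
finger_gap: 0.0182
grip_force: 29.9
```

Emit:
{"method": "jog_arm", "body": {"moves": [{"slide":[0,0.7,2],"angular":[0,0,0],"fingers":0.9},{"slide":[0,0.8,5],"angular":[0,0,0],"fingers":0.9},{"slide":[0,0.8,8],"angular":[0,0,0],"fingers":0.9},{"slide":[0,0.8,11],"angular":[0,0,0],"fingers":0.9},{"slide":[0,0.8,11],"angular":[0,0,0],"fingers":0.9}]}}

```text
clock: 11.25
tcp_pos: [0.5064, 0.0947, 0.097]
orientation: [0.0, 0.676, 0.737, 0.0]
wrist_force: [4.4, -0.2, -3.3]
finger_gap: 0.018
grip_force: 29.7
```

Emit:
{"method": "jog_arm", "body": {"moves": [{"slide":[0,0,0],"angular":[0,0,0],"fingers":0.55},{"slide":[0,0,0],"angular":[0,0,0],"fingers":0.55},{"slide":[0,0,0],"angular":[0,0,0],"fingers":0.55},{"slide":[0,0,-15],"angular":[0,0,0],"fingers":0.55},{"slide":[0,0,-40],"angular":[0,0,0],"fingers":0.55},{"slide":[0,0,-75],"angular":[0,0,0],"fingers":0.55},{"slide":[0,0,-100],"angular":[0,0,0],"fingers":0.55},{"slide":[0,0,-100],"angular":[0,0,0],"fingers":0.55}]}}

```text
clock: 11.92
tcp_pos: [0.5084, 0.0949, 0.203]
orientation: [0.003, 0.675, 0.737, 0.003]
wrist_force: [1.0, -0.1, -0.1]
finger_gap: 0.0386
grip_force: 0.0
```

```bash
cat > knob.py <<'E'
from h import *
B=[.5060,.0945]
def knob(s,name=None):
    """expected image positions of the knob for tip at 42/34 mm, network report"""
    for z in(.042,.034): print("tip",z,"top",proj(s,B+[z+.069]).round(1),"knobbottom",proj(s,B+[z+.042]).round(1),"collar low",proj(s,B+[z+.034]).round(1))
    if name: save(s,name,(255,195,335,275),7)
E
python3 - <<'E'
from knob import *
s=read_camera("scene"); knob(s,"s6.png"); goto([.4846,.1835,.195],27)
E
```

```text
tip 0.042 top [292.9 232.6] knobbottom [292.7 241. ] collar low [292.7 243.4]
tip 0.034 top [292.9 235.1] knobbottom [292.7 243.4] collar low [292.6 245.8]
slide [ 90.4 -15.1   5.4] turn z -22.0 tilt [ 0.005  0.    -1.   ] tcp [0.5076 0.0948 0.2005] gap 0.0385 F [-0.5  0.9 -0.8] grip 0.0 t 11.97
```

View pics/s6.png

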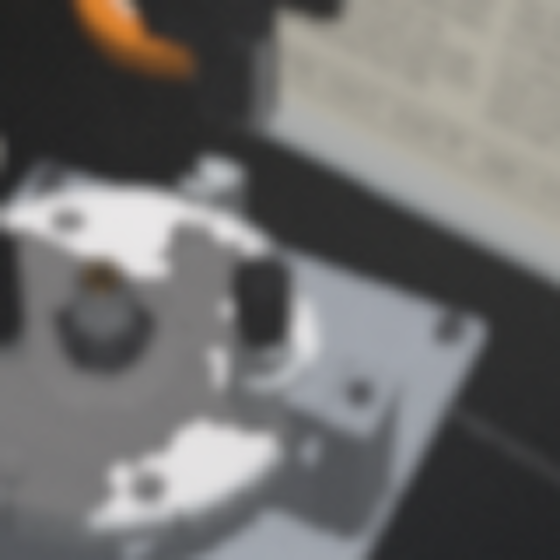

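The pin stands upright in the bush, with its knob at crop (263,255–345), or scene (292.6,238). It seems to be resting on the wheel, as expected. Now I'll regrasp the crank.

Emit:
{"method": "jog_arm", "body": {"moves": [{"slide":[40,-7,0],"angular":[0,0,-7],"fingers":0.5},{"slide":[75,-13,0],"angular":[0,0,-14],"fingers":0.5},{"slide":[91,-15,0],"angular":[0,0,-22],"fingers":0.5},{"slide":[91,-15,0],"angular":[0,0,-22],"fingers":0.5},{"slide":[91,-15,20],"angular":[0,0,-22],"fingers":0.5},{"slide":[91,-15,50],"angular":[0,0,-22],"fingers":0.5},{"slide":[91,-15,70],"angular":[0,0,-22],"fingers":0.5},{"slide":[91,-15,70],"angular":[0,0,-22],"fingers":0.5},{"slide":[91,-15,70],"angular":[0,0,-22],"fingers":0.5},{"slide":[91,-15,70],"angular":[0,0,-22],"fingers":0.5}]}}

```text
clock: 12.8
tcp_pos: [0.4835, 0.1836, 0.1281]
orientation: [-0.0, 0.523, 0.852, -0.0]
wrist_force: [-0.6, 0.7, 0.9]
finger_gap: 0.043
grip_force: 0.0
```

```bash
cat >> knob.py <<'E'
def dark(s):
    g=cv2.cvtColor(s["color"],cv2.COLOR_RGB2GRAY)[224:252,286:300].astype(float)
    n,l,st,c=cv2.connectedComponentsWithStats((cv2.resize(g,None,fx=4,fy=4,interpolation=cv2.INTER_CUBIC)<70).astype(np.uint8))
    i=1+np.argmax(st[1:,4]); x,y,w,h,a=st[i]; return (286+x/4,224+y/4,w/4,h/4,np.round(c[i]/4+[286,224],2))
E
python3 - <<'E'
from knob import *
from fit import holes
s=read_camera("scene"); goto([.4846,.1835,.0735],27); print("dark",dark(s))
for a in(-5,0,5,10): print(a,proj(s,[C[0]+.0738*np.cos(np.radians(a)),C[1]+.0738*np.sin(np.radians(a)),.047]).round(1))
print("ptr",proj(s,[C[0]+.0755*np.cos(np.radians(5.1)),C[1]+.0755*np.sin(np.radians(5.1)),.043]))
x,k,e=holes(s,C,np.radians(1)); print(x[:2],np.degrees(x[2]),k,e)
E
```

```text
slide [-0.5  0.2 55.2] turn z -0.0 tilt [ 0.002  0.    -1.   ] tcp [0.4841 0.1838 0.1287] gap 0.0426 F [ 0.1 -0.7  0.2] grip 0.0 t 12.85
dark (np.float64(289.5), np.float64(232.75), np.float64(6.0), np.float64(11.5), array([292.4 , 238.31]))
-5 [289.4 223.3]
0 [287.1 222.1]
5 [284.7 221.1]
10 [282.2 220.3]
ptr [284.95172208 221.79448917]
[0.50115103 0.15074   ] 1.4991527611140523 4 1.06737345069019
```

Emit:
{"method": "jog_arm", "body": {"moves": [{"slide":[0,0,20],"angular":[0,0,0],"fingers":0.5},{"slide":[0,0,40],"angular":[0,0,0],"fingers":0.5},{"slide":[0,0,55],"angular":[0,0,0],"fingers":0.5},{"slide":[0,0,55],"angular":[0,0,0],"fingers":0.5},{"slide":[0,0,55],"angular":[0,0,0],"fingers":0.6},{"slide":[0,0,55],"angular":[0,0,0],"fingers":0.9},{"slide":[0,0,55],"angular":[0,0,0],"fingers":0.9},{"slide":[0,0,55],"angular":[0,0,0],"fingers":0.9},{"slide":[0,0,55],"angular":[0,0,0],"fingers":0.9}], "squeeze": 22}}

```text
clock: 13.6
tcp_pos: [0.4843, 0.1841, 0.0744]
orientation: [0.001, 0.522, 0.853, 0.001]
wrist_force: [-2.2, -0.7, 7.1]
finger_gap: 0.0149
grip_force: 22.7
```

```bash
python3 - <<'E'
from knob import *
s=read_camera("scene"); goto([.4846,.1835,.0735],27); print("dark",dark(s)); arc([-1,-2,-3,-4,-5,-6])
E
```

```text
slide [-0.7 -0.1  0.9] turn z 0.0 tilt [ 0.003  0.    -1.   ] tcp [0.4844 0.1841 0.0744] gap 0.0154 F [-1.6 -0.9  6.4] grip 22.7 t 13.65
dark (np.float64(289.75), np.float64(232.75), np.float64(5.75), np.float64(11.25), array([292.46, 238.21]))
radius 0.0377 ang 115.7
-1 [ 0.  -0.7 -0. ]
-2 [ 0.  -1.3 -0. ]
-3 [-0. -2. -0.]
-4 [-0.  -2.6 -0. ]
-5 [-0.1 -3.3 -0. ]
-6 [-0.1 -3.9 -0. ]
```

Emit:
{"method": "jog_arm", "body": {"moves": [{"slide":[0,-0.7,0],"angular":[0,0,-1],"fingers":0.9},{"slide":[0,-1.3,0],"angular":[0,0,-2],"fingers":0.9},{"slide":[0,-2,0],"angular":[0,0,-3],"fingers":0.9},{"slide":[0,-2,0],"angular":[0,0,-3],"fingers":0.9},{"slide":[0,-2,0],"angular":[0,0,-3],"fingers":0.9}]}}

```text
clock: 14.07
tcp_pos: [0.484, 0.1839, 0.0744]
orientation: [0.002, 0.5, 0.866, 0.002]
wrist_force: [2.2, 1.7, 7.7]
finger_gap: 0.0151
grip_force: 22.8
```

```bash
python3 - <<'E'
from knob import *
from fit import holes
s=read_camera("scene"); print("dark",dark(s)); arc([-1])
x,k,e=holes(s,C,np.radians(4)); print(x[:2],np.degrees(x[2]),k,e)
E
```

```text
dark (np.float64(289.75), np.float64(232.75), np.float64(5.75), np.float64(11.25), array([292.44, 238.21]))
radius 0.0376 ang 116.4
-1 [ 0.  -0.7 -0. ]
[0.50119559 0.15066154] 1.2644110888968394 4 1.035004310538823
```

Emit:
{"method": "jog_arm", "body": {"moves": [{"slide":[0,-0.7,0],"angular":[0,0,-0.5],"fingers":0.9},{"slide":[0,-1.3,0],"angular":[0,0,-1],"fingers":0.9},{"slide":[0,-1.3,0],"angular":[0,0,-1],"fingers":0.9},{"slide":[0,-1.3,0],"angular":[0,0,-1],"fingers":0.9}]}}

```text
clock: 14.45
tcp_pos: [0.4834, 0.1836, 0.0744]
orientation: [0.002, 0.492, 0.871, 0.003]
wrist_force: [3.6, 1.7, 5.1]
finger_gap: 0.0149
grip_force: 22.7
```

```bash
python3 - <<'E'
from knob import *
from fit import holes
s=read_camera("scene"); print("dark",dark(s)); arc([-1])
x,k,e=holes(s,C,np.radians(4)); print(x[:2],np.degrees(x[2]),k,e)
E
```

```text
dark (np.float64(289.5), np.float64(233.5), np.float64(5.75), np.float64(11.0), array([292.15, 238.74]))
radius 0.0376 ang 117.4
-1 [ 0.  -0.7 -0. ]
[0.50109738 0.15073091] 2.1437176422081547 4 0.5430322147429445
```

Emit:
{"method": "jog_arm", "body": {"moves": [{"slide":[0,-0.4,0],"angular":[0,0,-0.5],"fingers":0.9},{"slide":[0,-0.8,0],"angular":[0,0,-1],"fingers":0.9},{"slide":[0,-0.8,0],"angular":[0,0,-1],"fingers":0.9},{"slide":[0,-0.8,0],"angular":[0,0,-1],"fingers":0.9}]}}

```text
clock: 14.83
tcp_pos: [0.4828, 0.1832, 0.0745]
orientation: [0.002, 0.484, 0.875, 0.003]
wrist_force: [4.1, 3.1, 4.4]
finger_gap: 0.0151
grip_force: 22.7
```

```bash
python3 - <<'E'
from knob import *
from fit import holes
s=read_camera("scene"); print("dark",dark(s)); arc([-1])
x,k,e=holes(s,C,np.radians(4)); print(x[:2],np.degrees(x[2]),k,e)
E
```

```text
dark (np.float64(289.25), np.float64(234.25), np.float64(5.75), np.float64(10.75), array([291.86, 239.41]))
radius 0.0376 ang 118.4
-1 [ 0.  -0.7 -0. ]
[0.50088886 0.15086557] 3.2651154821148376 4 1.2632698405498077
```

Emit:
{"method": "jog_arm", "body": {"moves": [{"slide":[0,-0.4,0],"angular":[0,0,-0.5],"fingers":0.9},{"slide":[0,-0.8,0],"angular":[0,0,-1],"fingers":0.9},{"slide":[0,-0.8,0],"angular":[0,0,-1],"fingers":0.9},{"slide":[0,-0.8,0],"angular":[0,0,-1],"fingers":0.9}]}}

```text
clock: 15.22
tcp_pos: [0.4823, 0.1829, 0.0744]
orientation: [0.002, 0.477, 0.879, 0.003]
wrist_force: [3.8, 3.8, 3.8]
finger_gap: 0.0152
grip_force: 22.7
```

```bash
python3 - <<'E'
from knob import *
from fit import holes
s=read_camera("scene"); print("dark",dark(s)); arc([-1])
x,k,e=holes(s,C,np.radians(4)); print(x[:2],np.degrees(x[2]),k,e)
E
```

```text
dark (np.float64(289.25), np.float64(234.5), np.float64(5.5), np.float64(10.75), array([291.85, 239.63]))
radius 0.0376 ang 119.5
-1 [ 0.  -0.7 -0. ]
[0.50114685 0.1507022 ] 4.007462011165313 4 1.0487721683853646
```

Emit:
{"method": "jog_arm", "body": {"moves": [{"slide":[0,-0.4,0],"angular":[0,0,-0.5],"fingers":0.9},{"slide":[0,-0.7,0],"angular":[0,0,-1],"fingers":0.9},{"slide":[0,-0.7,0],"angular":[0,0,-1],"fingers":0.9},{"slide":[0,-0.7,0],"angular":[0,0,-1],"fingers":0.9}]}}

```text
clock: 15.6
tcp_pos: [0.4817, 0.1825, 0.0745]
orientation: [0.002, 0.469, 0.883, 0.003]
wrist_force: [4.6, 3.7, 4.6]
finger_gap: 0.0152
grip_force: 22.7
```

```bash
python3 - <<'E'
from knob import *
from fit import holes
s=read_camera("scene"); print("dark",dark(s)); arc([-1])
x,k,e=holes(s,C,np.radians(4)); print(x[:2],np.degrees(x[2]),k,e)
E
```

```text
dark (np.float64(289.25), np.float64(234.5), np.float64(5.75), np.float64(10.75), array([291.96, 239.71]))
radius 0.0375 ang 120.4
-1 [ 0.  -0.7 -0. ]
[0.5012852  0.15084299] 5.153321655664518 4 1.0714505376553385
```

```bash
python3 - <<'E'
from knob import *
s=read_camera("scene"); t=read_camera("top")
g=cv2.cvtColor(s["color"],cv2.COLOR_RGB2GRAY)
o=cv2.resize(cv2.cvtColor(cv2.imread("pics/s6.png"),cv2.COLOR_BGR2GRAY),(80,80),interpolation=cv2.INTER_AREA)
print("row  now  s6")
for y in range(228,254): print(y,g[y,289:297],o[y-195,34:42])
print(tip_of("index_pin",s)[:3])
E
```

```text
row  now  s6
228 [225 207 176 138  98  71  60  59] [201 188 162 126  88  61  50  48]
229 [234 229 217 186 144 104  78  66] [193 202 189 158 118  83  63  56]
230 [237 235 229 218 188 151 119  99] [166 185 180 158 127 102  88  81]
231 [230 226 224 219 204 184 162 144] [129 140 136 123 107  99 103 109]
232 [201 186 178 174 175 179 179 173] [ 90  88  84  79  75  80  97 118]
233 [148 125 113 112 123 143 167 181] [ 65  57  56  56  56  62  80 111]
234 [100  80  73  73  82 104 143 173] [ 55  50  51  52  53  55  69 104]
235 [ 76  65  64  65  67  82 119 158] [ 52  49  51  52  52  54  67 105]
236 [ 69  63  63  64  65  72 103 152] [ 51  47  51  52  51  53  67 106]
237 [ 67  62  62  63  64  68  96 155] [ 55  47  48  50  50  50  68 112]
238 [ 66  60  60  62  61  65  94 158] [ 61  46  46  47  46  49  69 119]
239 [ 66  58  57  57  57  62  93 160] [ 64  44  44  45  45  48  70 123]
240 [ 67  55  55  57  56  60  91 159] [ 63  46  44  44  45  48  73 129]
241 [ 70  56  55  56  55  60  90 160] [ 65  48  45  44  45  49  78 139]
242 [ 75  56  55  55  55  63  95 161] [ 70  51  45  44  46  54  86 147]
243 [ 8
[... 199 characters left out ...]
 139 161]
246 [106  98  97  98 104 119 145 176] [102  98 100 108 121 131 145 166]
247 [111 108 107 111 120 136 161 184] [105 103 105 109 120 137 157 175]
248 [113 113 119 132 146 163 179 186] [110 116 124 129 139 156 171 176]
249 [111 116 131 152 166 175 178 175] [116 131 143 151 157 165 168 166]
250 [111 115 130 148 157 158 158 162] [112 125 138 145 147 148 150 154]
251 [110 112 120 129 133 133 142 157] [105 111 118 124 125 125 134 147]
252 [110 111 115 119 119 120 129 144] [103 104 107 110 111 112 121 134]
253 [113 112 114 116 118 118 117 120] [104 104 106 107 109 109 109 112]
[{'point': [294.3, 251.5], 'p': 0.62}, {'point': [408.6, 305.7], 'p': 0.52}, {'point': [290.4, 245.3], 'p': 0.52}]
```

Emit:
{"method": "jog_arm", "body": {"moves": [{"slide":[0,-0.4,0],"angular":[0,0,-0.5],"fingers":0.9},{"slide":[0,-0.7,0],"angular":[0,0,-1],"fingers":0.9},{"slide":[0,-0.7,0],"angular":[0,0,-1],"fingers":0.9},{"slide":[0,-0.7,0],"angular":[0,0,-1],"fingers":0.9}]}}

```text
clock: 16.13
tcp_pos: [0.481, 0.1821, 0.0744]
orientation: [0.002, 0.461, 0.887, 0.003]
wrist_force: [4.7, 3.3, 6.0]
finger_gap: 0.0152
grip_force: 22.7
```

```bash
cat >> knob.py <<'E'
def edges(s):
    g=cv2.cvtColor(s["color"],cv2.COLOR_RGB2GRAY).astype(float); out=[]
    for c in(290,291,292,293):
        p=g[226:250,c]; m=p<100; i=np.where(m[:-1]!=m[1:])[0]; out.append([round(226+k+(100-p[k])/(p[k+1]-p[k]),2) for k in i])
    return out
E
python3 - <<'E'
from knob import *
from fit import holes
s=read_camera("scene"); print("dark",dark(s),edges(s)); arc([-1])
x,k,e=holes(s,C,np.radians(4)); print(x[:2],np.degrees(x[2]),k,e)
E
```

```text
dark (np.float64(290.0), np.float64(234.75), np.float64(5.75), np.float64(10.75), array([292.86, 240.14])) [[np.float64(234.79), np.float64(246.03)], [np.float64(226.43), np.float64(233.9), np.float64(246.1)], [np.float64(227.17), np.float64(233.59), np.float64(246.0)], [np.float64(228.0), np.float64(233.48), np.float64(245.77)]]
radius 0.0375 ang 121.7
-1 [ 0.  -0.7 -0. ]
[0.50138821 0.15050668] 6.239923886473919 4 1.4775571773477658
```

Emit:
{"method": "jog_arm", "body": {"moves": [{"slide":[0,-0.4,0],"angular":[0,0,-0.5],"fingers":0.9},{"slide":[0,-0.7,0],"angular":[0,0,-1],"fingers":0.9},{"slide":[0,-0.7,0],"angular":[0,0,-1],"fingers":0.9},{"slide":[0,-0.7,0],"angular":[0,0,-1],"fingers":0.9}]}}

```text
clock: 16.52
tcp_pos: [0.4804, 0.1817, 0.0744]
orientation: [0.002, 0.454, 0.891, 0.003]
wrist_force: [4.0, 2.9, 5.6]
finger_gap: 0.015
grip_force: 22.7
```

```bash
python3 - <<'E'
from knob import *
from fit import holes
s=read_camera("scene"); print("dark",dark(s),np.array([e[-2:] for e in edges(s)]).tolist()); arc([-1])
x,k,e=holes(s,C,np.radians(4)); print(x[:2],np.degrees(x[2]),k,e)
E
```

```text
dark (np.float64(290.0), np.float64(235.0), np.float64(5.75), np.float64(10.5), array([292.76, 240.29])) [[234.86, 246.12], [233.98, 246.2], [233.62, 246.06], [233.62, 245.83]]
radius 0.0375 ang 122.8
-1 [ 0.  -0.7 -0. ]
[0.50159568 0.15079287] 7.195806677496299 4 2.1660274164086446
```

Emit:
{"method": "jog_arm", "body": {"moves": [{"slide":[0,-0.4,0],"angular":[0,0,-0.5],"fingers":0.9},{"slide":[0,-0.7,0],"angular":[0,0,-1],"fingers":0.9},{"slide":[0,-0.7,0],"angular":[0,0,-1],"fingers":0.9},{"slide":[0,-0.7,0],"angular":[0,0,-1],"fingers":0.9}]}}

```text
clock: 16.9
tcp_pos: [0.4799, 0.1813, 0.0744]
orientation: [0.002, 0.446, 0.895, 0.003]
wrist_force: [5.4, 3.0, 5.3]
finger_gap: 0.015
grip_force: 22.7
```

```bash
python3 - <<'E'
from knob import *
from fit import holes
s=read_camera("scene"); print("dark",dark(s),np.array([e[-2:] for e in edges(s)]).tolist()); arc([-1])
x,k,e=holes(s,C,np.radians(4)); print(x[:2],np.degrees(x[2]),k,e)
E
```

```text
dark (np.float64(290.0), np.float64(235.25), np.float64(5.5), np.float64(10.75), array([292.71, 240.53])) [[234.87, 246.68], [234.25, 246.65], [233.85, 246.32], [233.84, 246.0]]
radius 0.0375 ang 123.7
-1 [ 0.  -0.7 -0. ]
[0.50091312 0.15056035] 8.171299370410175 3 0.6339036575923052
```

Emit:
{"method": "jog_arm", "body": {"moves": [{"slide":[0,-0.4,0],"angular":[0,0,-0.5],"fingers":0.9},{"slide":[0,-0.7,0],"angular":[0,0,-1],"fingers":0.9},{"slide":[0,-0.7,0],"angular":[0,0,-1],"fingers":0.9},{"slide":[0,-0.7,0],"angular":[0,0,-1],"fingers":0.9}]}}

```text
clock: 17.28
tcp_pos: [0.4796, 0.1811, 0.0744]
orientation: [0.002, 0.438, 0.899, 0.003]
wrist_force: [4.2, 4.7, 4.0]
finger_gap: 0.0151
grip_force: 22.6
```

```bash
python3 - <<'E'
from knob import *
from fit import holes
s=read_camera("scene"); print("dark",dark(s),np.array([e[-2:] for e in edges(s)]).tolist()); arc([-1])
x,k,e=holes(s,C,np.radians(4)); print(x[:2],np.degrees(x[2]),k,e)
E
```

```text
dark (np.float64(290.0), np.float64(235.5), np.float64(5.5), np.float64(10.5), array([292.66, 240.6 ])) [[234.87, 246.67], [234.3, 246.65], [233.97, 246.35], [233.96, 246.0]]
radius 0.0374 ang 124.3
-1 [ 0.  -0.7 -0. ]
[0.50094753 0.15042681] 8.582026565524988 3 0.5890349290009755
```

Emit:
{"method": "jog_arm", "body": {"moves": [{"slide":[0,0.6,0],"angular":[0,0,0.5],"fingers":0.9},{"slide":[0,1.2,0],"angular":[0,0,1],"fingers":0.9},{"slide":[0,1.8,0],"angular":[0,0,1],"fingers":0.9},{"slide":[0,1.8,0],"angular":[0,0,1],"fingers":0.9},{"slide":[0,1.8,0],"angular":[0,0,1],"fingers":0.9}]}}

```text
clock: 17.75
tcp_pos: [0.4798, 0.1813, 0.0744]
orientation: [0.002, 0.446, 0.895, 0.002]
wrist_force: [1.9, 0.7, 8.1]
finger_gap: 0.0148
grip_force: 22.9
```

```bash
python3 - <<'E'
from knob import *
from fit import holes
s=read_camera("scene"); print("dark",dark(s),np.array([e[-2:] for e in edges(s)]).tolist()); arc([-1])
x,k,e=holes(s,C,np.radians(4)); print(x[:2],np.degrees(x[2]),k,e)
E
```

```text
dark (np.float64(290.0), np.float64(235.5), np.float64(5.5), np.float64(10.5), array([292.66, 240.61])) [[234.96, 246.72], [234.32, 246.65], [233.97, 246.34], [233.96, 246.03]]
radius 0.0375 ang 124.0
-1 [ 0.  -0.7 -0. ]
[0.50094078 0.15041933] 8.583193340457445 3 0.570717094431572
```

Emit:
{"method": "jog_arm", "body": {"moves": [{"slide":[0,0.4,0],"angular":[0,0,0],"fingers":0.9},{"slide":[0,0.4,0],"angular":[0,0,0],"fingers":0.5},{"slide":[0,0.4,0],"angular":[0,0,0],"fingers":0.5},{"slide":[0,0.4,0],"angular":[0,0,0],"fingers":0.5},{"slide":[0,0.4,-20],"angular":[0,0,0],"fingers":0.5},{"slide":[0,0.4,-60],"angular":[0,0,0],"fingers":0.5},{"slide":[0,0.4,-100],"angular":[0,0,0],"fingers":0.5},{"slide":[0,0.4,-130],"angular":[0,0,0],"fingers":0.5}]}}

```text
clock: 18.47
tcp_pos: [0.4777, 0.1809, 0.2048]
orientation: [0.0, 0.446, 0.895, 0.0]
wrist_force: [0.7, 0.2, 0.6]
finger_gap: 0.0429
grip_force: 0.0
```

```bash
python3 - <<'E'
from knob import *
from fit import holes
s=read_camera("scene");t=read_camera("top"); print("dark",dark(s),np.array([e[-2:] for e in edges(s)]).tolist())
for p in(s,t):
  for ph in(5,8):
    x,k,e=holes(p,C,np.radians(ph)); print(x[:2],np.degrees(x[2]),k,e)
knob(s,"s7.png"); goto([.48,.1813,.0735],32)
a=cv2.imread("pics/s6.png")[140:440,120:420]; b=cv2.imread("pics/s7.png")[140:440,120:420]
cv2.imwrite("pics/cmp.png",np.hstack([a,b]))
E
```

```text
dark (np.float64(289.75), np.float64(235.25), np.float64(5.75), np.float64(10.75), array([292.62, 240.55])) [[234.84, 246.94], [234.17, 246.84], [233.88, 246.52], [233.87, 246.17]]
[0.50105089 0.15055043] 8.604911011006147 4 0.591340921849759
[0.50075921 0.15082818] 8.53201297448964 5 4.626023311961797
[0.50465806 0.15115818] -0.1087097114454903 3 4.1737148259072265
[0.50649391 0.15245574] -1.6026509514163694 2 0.4072418258872501
tip 0.042 top [292.9 232.6] knobbottom [292.7 241. ] collar low [292.7 243.4]
tip 0.034 top [292.9 235.1] knobbottom [292.7 243.4] collar low [292.6 245.8]
slide [  0.6  -1.7 134.4] turn z 5.0 tilt [ 0.009  0.002 -1.   ] tcp [0.4806 0.1816 0.2079] gap 0.0429 F [ 0.7  0.4 -0.4] grip 0.0 t 18.57
```

View pics/cmp.png

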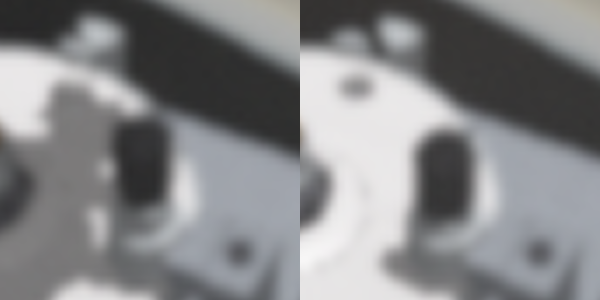

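In the right half the knob sits about 2.1–2.4 px (about 8 mm) lower than before, so the pin has dropped in. Crop nose (350,40), pointer (400,35). The wheel seems to be near one edge of the pin's play, so I'll regrasp and rock back slightly to centre it and confirm it's locked.

Emit:
{"method": "jog_arm", "body": {"moves": [{"slide":[0,0,40],"angular":[0,0,0],"fingers":0.5},{"slide":[0,0,75],"angular":[0,0,0],"fingers":0.5},{"slide":[0,0,100],"angular":[0,0,0],"fingers":0.5},{"slide":[0,0,120],"angular":[0,0,0],"fingers":0.5},{"slide":[0,0,130],"angular":[0,0,0],"fingers":0.5},{"slide":[0,0,130],"angular":[0,0,0],"fingers":0.6},{"slide":[0,0,130],"angular":[0,0,0],"fingers":0.9},{"slide":[0,0,130],"angular":[0,0,0],"fingers":0.9},{"slide":[0,0,130],"angular":[0,0,0],"fingers":0.9},{"slide":[0,0,130],"angular":[0,0,0],"fingers":0.9}], "squeeze": 22}}

```text
clock: 19.4
tcp_pos: [0.4791, 0.1816, 0.0734]
orientation: [0.001, 0.446, 0.895, 0.001]
wrist_force: [3.6, 3.3, -6.6]
finger_gap: 0.0148
grip_force: 24.4
```

Emit:
{"method": "jog_arm", "body": {"moves": [{"slide":[0,0.8,0],"angular":[0,0,0.5],"fingers":0.9},{"slide":[0,1.6,0],"angular":[0,0,1],"fingers":0.9},{"slide":[0,2.2,0],"angular":[0,0,1.5],"fingers":0.9},{"slide":[0,2.2,0],"angular":[0,0,1.5],"fingers":0.9},{"slide":[0,2.2,0],"angular":[0,0,1.5],"fingers":0.9}]}}

```text
clock: 19.82
tcp_pos: [0.4795, 0.1819, 0.0733]
orientation: [0.0, 0.458, 0.889, -0.0]
wrist_force: [-2.1, -1.9, 5.2]
finger_gap: 0.0148
grip_force: 25.6
```

```bash
python3 - <<'E'
from knob import *
from fit import holes
s=read_camera("scene"); print("dark",dark(s),np.array([e[-2:] for e in edges(s)]).tolist()); arc([-1])
x,k,e=holes(s,C,np.radians(6)); print(x[:2],np.degrees(x[2]),k,e)
E
```

```text
dark (np.float64(290.0), np.float64(235.5), np.float64(5.5), np.float64(10.5), array([292.63, 240.61])) [[234.96, 246.76], [234.32, 246.76], [233.98, 246.38], [233.98, 245.97]]
radius 0.0382 ang 123.8
-1 [ 0.  -0.7  0. ]
[0.50143085 0.15077371] 8.696080640524785 4 4.189823026730682
```

Emit:
{"method": "jog_arm", "body": {"moves": [{"slide":[0,0.6,0],"angular":[0,0,0.5],"fingers":0.9},{"slide":[0,1.2,0],"angular":[0,0,1],"fingers":0.9},{"slide":[0,1.7,0],"angular":[0,0,1],"fingers":0.9},{"slide":[0,1.7,0],"angular":[0,0,1],"fingers":0.9},{"slide":[0,1.7,0],"angular":[0,0,1],"fingers":0.9}]}}

```text
clock: 20.28
tcp_pos: [0.4803, 0.1826, 0.0732]
orientation: [0.0, 0.466, 0.885, -0.001]
wrist_force: [-4.0, -4.1, 7.2]
finger_gap: 0.0151
grip_force: 25.9
```

```bash
python3 - <<'E'
from knob import *
from fit import holes
s=read_camera("scene"); print("dark",dark(s),np.array([e[-2:] for e in edges(s)]).tolist()); arc([-1])
x,k,e=holes(s,C,np.radians(7)); print(x[:2],np.degrees(x[2]),k,e)
E
```

```text
dark (np.float64(290.0), np.float64(235.25), np.float64(5.5), np.float64(10.5), array([292.72, 240.49])) [[234.87, 246.23], [234.26, 246.46], [233.89, 246.32], [233.83, 246.03]]
radius 0.0382 ang 122.1
-1 [ 0.  -0.7  0. ]
[0.50111413 0.15065529] 7.326379563097476 4 0.526861679358892
```

Emit:
{"method": "jog_arm", "body": {"moves": [{"slide":[0,0.5,0],"angular":[0,0,0.5],"fingers":0.9},{"slide":[0,1,0],"angular":[0,0,1],"fingers":0.9},{"slide":[0,1.4,0],"angular":[0,0,1.5],"fingers":0.9},{"slide":[0,1.4,0],"angular":[0,0,1.5],"fingers":0.9},{"slide":[0,1.4,0],"angular":[0,0,1.5],"fingers":0.9}]}}

```text
clock: 20.75
tcp_pos: [0.4815, 0.1833, 0.0732]
orientation: [0.0, 0.477, 0.879, -0.001]
wrist_force: [-3.1, -3.0, 8.3]
finger_gap: 0.0152
grip_force: 25.9
```

```bash
python3 - <<'E'
from knob import *
from fit import holes
s=read_camera("scene"); print("dark",dark(s),np.array([e[-2:] for e in edges(s)]).tolist()); arc([-1])
x,k,e=holes(s,C,np.radians(6)); print(x[:2],np.degrees(x[2]),k,e)
E
```

```text
dark (np.float64(290.0), np.float64(235.0), np.float64(5.5), np.float64(10.75), array([292.72, 240.33])) [[234.84, 246.2], [234.07, 246.41], [233.72, 246.27], [233.69, 245.88]]
radius 0.0383 ang 120.2
-1 [ 0.  -0.7  0. ]
[0.50131372 0.15081731] 5.352924388196191 4 1.2574645109010296
```

Emit:
{"method": "jog_arm", "body": {"moves": [{"slide":[0,0.5,0],"angular":[0,0,0.5],"fingers":0.9},{"slide":[0,1,0],"angular":[0,0,1],"fingers":0.9},{"slide":[0,1,0],"angular":[0,0,1],"fingers":0.9},{"slide":[0,1,0],"angular":[0,0,1],"fingers":0.9}]}}

```text
clock: 21.13
tcp_pos: [0.4822, 0.1838, 0.0732]
orientation: [0.0, 0.485, 0.875, -0.001]
wrist_force: [-4.0, -4.2, 8.6]
finger_gap: 0.0151
grip_force: 25.9
```

```bash
python3 - <<'E'
from knob import *
from fit import holes
s=read_camera("scene"); print("dark",dark(s),np.array([e[-2:] for e in edges(s)]).tolist()); arc([-1])
x,k,e=holes(s,C,np.radians(6)); print(x[:2],np.degrees(x[2]),k,e)
E
```

```text
dark (np.float64(290.25), np.float64(234.75), np.float64(5.5), np.float64(10.75), array([292.89, 240.06])) [[234.75, 246.07], [233.84, 246.22], [233.47, 246.17], [233.32, 245.91]]
radius 0.0383 ang 118.8
-1 [ 0.  -0.7  0. ]
[0.50112883 0.15068486] 3.931767095876587 4 0.937513079469876
```

The wheel's play is about 4.7°, phase 3.9 to 8.6, which matches the pin being in the hole with its collar down. I'll centre it at about 6.2 so the pin stands unloaded.

Emit:
{"method": "jog_arm", "body": {"moves": [{"slide":[0,-1,0],"angular":[0,0,-0.5],"fingers":0.9},{"slide":[0,-2,0],"angular":[0,0,-1],"fingers":0.9},{"slide":[0,-3,0],"angular":[0,0,-1.5],"fingers":0.9},{"slide":[0,-4,0],"angular":[0,0,-2],"fingers":0.9},{"slide":[0,-4.6,0],"angular":[0,0,-2.5],"fingers":0.9},{"slide":[0,-4.6,0],"angular":[0,0,-2.5],"fingers":0.9},{"slide":[0,-4.6,0],"angular":[0,0,-2.5],"fingers":0.9}]}}

```text
clock: 21.77
tcp_pos: [0.4812, 0.183, 0.0733]
orientation: [0.001, 0.465, 0.885, 0.002]
wrist_force: [5.0, 2.9, 1.0]
finger_gap: 0.0149
grip_force: 25.2
```

```bash
python3 - <<'E'
from knob import *
from fit import holes
s=read_camera("scene"); print("dark",dark(s),np.array([e[-2:] for e in edges(s)]).tolist()); arc([-1])
x,k,e=holes(s,C,np.radians(6)); print(x[:2],np.degrees(x[2]),k,e)
E
```

```text
dark (np.float64(290.0), np.float64(234.75), np.float64(5.75), np.float64(10.75), array([292.8 , 240.16])) [[234.77, 246.07], [233.86, 246.13], [233.58, 246.03], [233.5, 245.8]]
radius 0.0382 ang 120.7
-1 [ 0.  -0.7 -0. ]
[0.50120567 0.15080826] 5.14489616599647 4 1.211890116763925
```

Emit:
{"method": "jog_arm", "body": {"moves": [{"slide":[0,-0.4,0],"angular":[0,0,-0.5],"fingers":0.9},{"slide":[0,-0.8,0],"angular":[0,0,-1],"fingers":0.9},{"slide":[0,-0.9,0],"angular":[0,0,-1],"fingers":0.9},{"slide":[0,-0.9,0],"angular":[0,0,-1],"fingers":0.9},{"slide":[0,0,0],"angular":[0,0,-0.5],"fingers":0.9},{"slide":[0,1,0],"angular":[0,0,0],"fingers":0.9},{"slide":[0,1,0],"angular":[0,0,0],"fingers":0.9},{"slide":[0,1,0],"angular":[0,0,0],"fingers":0.9}]}}

```text
clock: 22.48
tcp_pos: [0.4807, 0.1828, 0.0732]
orientation: [0.001, 0.466, 0.885, 0.0]
wrist_force: [1.2, -0.1, 5.0]
finger_gap: 0.015
grip_force: 25.7
```

```bash
python3 - <<'E'
from knob import *
from fit import holes
s=read_camera("scene"); print("dark",dark(s),np.array([e[-2:] for e in edges(s)]).tolist()); arc([-1])
x,k,e=holes(s,C,np.radians(6)); print(x[:2],np.degrees(x[2]),k,e)
E
```

```text
dark (np.float64(290.0), np.float64(234.75), np.float64(5.75), np.float64(10.75), array([292.78, 240.18])) [[234.79, 246.03], [233.88, 246.16], [233.58, 246.03], [233.49, 245.8]]
radius 0.0383 ang 121.5
-1 [ 0.  -0.7 -0. ]
[0.50138592 0.15050185] 6.227759556427378 4 1.4927417969710088
```

Emit:
{"method": "jog_arm", "body": {"moves": [{"slide":[0,0,0],"angular":[0,0,0],"fingers":0.5},{"slide":[0,0,0],"angular":[0,0,0],"fingers":0.5},{"slide":[0,0,0],"angular":[0,0,0],"fingers":0.5},{"slide":[0,0,-20],"angular":[0,0,0],"fingers":0.5},{"slide":[0,0,-60],"angular":[0,0,0],"fingers":0.5},{"slide":[0,0,-100],"angular":[0,0,0],"fingers":0.5},{"slide":[0,0,-130],"angular":[0,0,0],"fingers":0.5},{"slide":[0,0,-130],"angular":[0,0,0],"fingers":0.5}]}}

```text
clock: 23.2
tcp_pos: [0.4827, 0.1834, 0.2088]
orientation: [0.004, 0.465, 0.885, 0.003]
wrist_force: [-0.1, 0.1, 0.5]
finger_gap: 0.0426
grip_force: 0.0
```

```bash
python3 - <<'E'
from knob import *
from fit import holes
s=read_camera("scene");t=read_camera("top"); print("dark",dark(s),np.array([e[-2:] for e in edges(s)]).tolist())
for p in(s,t):
    x,k,e=holes(p,C,np.radians(6)); print(x[:2],np.degrees(x[2]),k,e)
for p,n in((s,"scene"),(t,"top")): print(n,[(np.round(r["point"],1),round(r["p"],2)) for q in("zero_nose","pointer_tip") for r in tip_of(q,p)[:1]])
goto([.506,.0945,.190],5)
E
```

```text
dark (np.float64(289.75), np.float64(234.75), np.float64(6.25), np.float64(11.0), array([292.79, 240.16])) [[234.65, 246.21], [233.79, 246.31], [233.47, 246.16], [233.4, 245.91]]
[0.50109428 0.15075977] 6.142524827931907 5 4.881941282831398
[0.50223606 0.15115152] 2.6260302490613747 3 3.7673508565150837
scene [(array([281.6, 224.3]), 0.88), (array([282.6, 223.3]), 0.82)]
top []
slide [-88.  -27.3  10.7] turn z 29.5 tilt [-0.004 -0.001 -1.   ] tcp [0.4786 0.1825 0.2007] gap 0.0426 F [0.  1.  0.6] grip 0.0 t 23.5
```

Emit:
{"method": "jog_arm", "body": {"moves": [{"slide":[-40,-13,0],"angular":[0,0,0],"fingers":1},{"slide":[-75,-24,0],"angular":[0,0,0],"fingers":1},{"slide":[-88,-27,0],"angular":[0,0,0],"fingers":1},{"slide":[-88,-27,0],"angular":[0,0,0],"fingers":1},{"slide":[-88,-27,20],"angular":[0,0,0],"fingers":1},{"slide":[-88,-27,50],"angular":[0,0,0],"fingers":1},{"slide":[-88,-27,70],"angular":[0,0,0],"fingers":1},{"slide":[-88,-27,70],"angular":[0,0,0],"fingers":1},{"slide":[-88,-27,70],"angular":[0,0,0],"fingers":1},{"slide":[-88,-27,70],"angular":[0,0,0],"fingers":1}]}}

```text
clock: 24.33
tcp_pos: [0.5077, 0.0955, 0.1333]
orientation: [0.0, 0.465, 0.885, 0.0]
wrist_force: [-0.3, -0.5, -0.1]
finger_gap: -0.0002
grip_force: 0.0
```

```bash
python3 - <<'E'
from h import *
goto([.506,.0945,.122],36)
E
```

```text
slide [ 0.1 -2.  11.3] turn z -1.4 tilt [ 0.  0. -1.] tcp [0.5077 0.0955 0.1333] gap -0.0002 F [-0.3 -0.5 -0.1] grip 0.0 t 24.33
```

Emit:
{"method": "jog_arm", "body": {"moves": [{"slide":[0,-2,6],"angular":[0,0,0],"fingers":1},{"slide":[0,-2,12],"angular":[0,0,0],"fingers":1},{"slide":[0,-2,14],"angular":[0,0,0],"fingers":1},{"slide":[0,-2,15],"angular":[0,0,0],"fingers":1},{"slide":[0,-2,16],"angular":[0,0,0],"fingers":1},{"slide":[0,-2,16],"angular":[0,0,0],"fingers":1},{"slide":[0,-2,16],"angular":[0,0,0],"fingers":1}]}}

```text
clock: 24.92
tcp_pos: [0.506, 0.0938, 0.1168]
orientation: [0.0, 0.466, 0.885, 0.0]
wrist_force: [-0.5, -0.1, 0.6]
finger_gap: 0.0003
grip_force: 0.0
```

Emit:
{"method": "jog_arm", "body": {"moves": [{"slide":[0,0,1],"angular":[0,0,0],"fingers":1},{"slide":[0,0,1],"angular":[0,0,0],"fingers":1}]}}

```text
clock: 25.08
tcp_pos: [0.506, 0.0938, 0.1156]
orientation: [0.0, 0.466, 0.885, 0.0]
wrist_force: [-0.6, -0.1, 0.2]
finger_gap: 0.0002
grip_force: 0.0
```

Emit:
{"method": "jog_arm", "body": {"moves": [{"slide":[0,0,1],"angular":[0,0,0],"fingers":1},{"slide":[0,0,1],"angular":[0,0,0],"fingers":1}]}}

```text
clock: 25.25
tcp_pos: [0.5058, 0.0938, 0.1145]
orientation: [-0.0, 0.465, 0.885, 0.0]
wrist_force: [0.4, 0.3, -0.2]
finger_gap: -0.0001
grip_force: 0.0
```

Emit:
{"method": "jog_arm", "body": {"moves": [{"slide":[0,0,1],"angular":[0,0,0],"fingers":1},{"slide":[0,0,1],"angular":[0,0,0],"fingers":1}]}}

```text
clock: 25.42
tcp_pos: [0.506, 0.0938, 0.1136]
orientation: [0.0, 0.465, 0.885, 0.0]
wrist_force: [-0.1, -0.7, 0.5]
finger_gap: 0.0001
grip_force: 0.3
```

```bash
python3 - <<'E'
from h import *
goto([.506,.0945,.122],36)
E
```

```text
slide [ 0.6  0.4 -8.4] turn z -1.5 tilt [ 0.  0. -1.] tcp [0.506  0.0938 0.1136] gap 0.0001 F [-0.1 -0.7  0.5] grip 0.3 t 25.42
```

The shut fingertips reached z = 103 mm, the knob top's height when the pin is home, with no reaction force. So the pin is fully down. I'll retreat and hand in.

Emit:
{"method": "jog_arm", "body": {"moves": [{"slide":[0,0,-20],"angular":[0,0,0],"fingers":1},{"slide":[0,0,-60],"angular":[0,0,0],"fingers":1},{"slide":[0,0,-100],"angular":[0,0,0],"fingers":1},{"slide":[0,0,-120],"angular":[0,0,0],"fingers":1},{"slide":[0,0,-120],"angular":[0,0,0],"fingers":1}]}}

```text
clock: 25.83
tcp_pos: [0.5087, 0.0939, 0.2392]
orientation: [0.004, 0.465, 0.885, 0.002]
wrist_force: [1.0, -0.5, -0.0]
finger_gap: -0.0001
grip_force: 0.0
```

```bash
python3 - <<'E'
from knob import *
s=read_camera("scene"); print("dark",dark(s)); print(hand_in())
E
```

```text
dark (np.float64(289.75), np.float64(234.5), np.float64(6.5), np.float64(11.5), array([292.79, 240.19]))
the job is handed in; nothing more can be done
None
```

The job is handed in at about 26 s: the wheel was turned to the zero station by the crank, the pin set in the bush and the wheel rocked until it dropped; by camera and a fingertip check at knob height the pin is fully home with its collar on the bush, though no verdict came back.

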